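# Set the chaser's dividing turntable to the red line

### The arm

A 6-joint arm with a two-finger parallel gripper is mounted at the origin on the work surface. World frame = base frame: x ahead of the robot, y to its left, z up, the work surface at z = 0. Lengths are in mm, angles in rad, forces in N, time in s.
With the tool pointing down it reaches from about 350 to 850 mm from the base axis. Payload 8.1 kg.
Tool frame: the origin (TCP) lies at the very end of the fingers, on their centre line; the grasp point (between the pads) lies 19 mm behind it; z points along the fingers, x is the direction in which the jaws open and shut, and the axes are right-handed (so a half turn about z gives the same grasp; the last joint's range is limited). The gripper opens to 85 mm and grips with 20 to 120 N. Pads are 22 mm wide; open, the fingers measure 114 mm over their backs; the gripper's body (76 mm by 85 mm) begins 54 mm behind the grasp point. The pads swing forward as they close: fully open they stand 13 mm farther back than shut.
Start: joints at [1.167, 0.13, 1.488, -0, 1.523, -0.085], TCP at [188.035, 569.779, 231.292] pointing down, gripper open.
Joint ranges: [-2.96, 2.96], [-0.89, 2.26], [0.02, 2.5], [-1.34, 4.48], [0, 2.73], [-2.66, 2.66]. Speed limits (rad/s): [2.39, 2.39, 2.79, 3.14, 3.14, 3.14].

### API

Orientations are given as a rotation vector (axis times angle).
In Python, from bench import r, read_camera gives the robot as it stands.
- The arm moves only by the tool send_rows, never from a script. Its argument "motion" is a list of rows, each a list of 3 entries, a list of its own where there are three numbers: the shift along the tool's x, y, z in m, then the turn, a rotation vector about the tool's x, y, z in rad, then the opening, from 0 (shut) to 1 (fully open). In form: [[[x, y, z], [ax, ay, az], gripper], ...]. A call has 1 to 8 rows; each row is the pose to reach, as a shift and turn from the pose commanded when the call began, along the tool's axes at that moment; what a row does not reach only later rows make up. A row lasts 1/12 s, in which the tool goes at most 41.7 mm and 7.16 degrees, less where a joint would pass 70% of its speed; a pose out of reach is approached as far as the arm can. A call with a gripper value outside its range is refused whole. The fingers move at their own pace and stop on an object; the grip force is fixed at half the most. Time passes only in rows, so rows that repeat a pose let the fingers close. It gives the time, the measured TCP pose, the force and the opening at its end, in the units of the state.
- r.state(): the state, without advancing time (a new reading comes with each control period).
- read_camera(name): name is "scene" or "side" or "wrist"; returns a dict with "frame" (400x640x3 uint8, red, green, blue), "depth" (400x640 float32, mm along the optical axis (not along the pixel's ray), 0 where there is no reading), "fovy" (degrees; the focal length in pixels is half the picture's height over the tangent of half this angle, whatever the lens; pixels are square), "cx", "cy" (the principal point, pixels), "k1" (the pictures are not rectified: a ray, as slopes to the right and down, at radius r is drawn at 1 + k1 r^2 times it, then the intrinsics apply), "origin" and "rotation" of the camera in the world. Camera axes: x right, y down, z forward; pixel columns grow to the right and rows downward; lengths in mm; the calibration is good to about 2 mm. A picture is of the moment at which its call begins.
- r.close_job(): hands the job in, once; it reports no verdict.
The state is a dict: "t": time; "qpos": joint angles; "joint_velocities": joint speeds; "joint_efforts": joint torques, N m; "ee_pos": TCP position; "ee_rot": TCP orientation; "force": force on the tool from outside, world axes, zero at the start; "moment": the same for the moment, N m; "gripper_width": opening from 0.0 (shut) to 1.0 (fully open).
Only numpy, scipy, OpenCV 4.12 (cv2) and the standard library are available. Lean on these libraries where they do the work, as an engineer would, in place of code of your own. Each camera call takes 0.05 s, during which the arm holds its last target.

### The job

Turn the black dial that carries the copper rosette, gently pushing its brass posts with the fingertips and not pinching hard, until its white index mark lines up with the scale line that has the red button beside it. Leave the dial at rest there, take the hand away, and leave the loose tools and tins standing or lying where they are.

Things in the scene. Friction and masses are not known exactly. Their poses are not given: they have to be found in the camera images.
- dial (a joint): Angle of the round black dial (200 mm across, its flat top 46 mm above the bench) about its upright axle, in rad: 0 when its white mark points along the bed's +x axis, growing anticlockwise seen from above; stops at -3 and +3. The dial is stiff (about 3 N pushed at a post), turns either way, does not spring back and stays where it is left.
- bed: Fixed wooden bed of the dividing turntable, 320 x 320 x 20 mm, screwed down; origin at the centre of its underside, on the dial's axle line. On it stands a fixed aluminium ring, 256 mm across, its top 36 mm above the bench, with black scale lines every 10 degrees; four of them are long and thick, at -90, -50, +50 and +90 degrees from the bed's +x axis, and outside each, on the bed, is a coloured button.
- dial_center (a point): Centre of the dial on the level of its top, 46 mm above the bench. Around it lies a low copper rosette, 92 mm across, at most 4 mm proud, that turns with the dial.
- dial_aim (a point): Point on the dial's white index mark carried straight outwards to 142 mm from the axle, which is the circle on which the buttons stand; it turns with the dial. The painted mark itself is 6 mm wide and runs from 51 to 99 mm from the axle, to the rim. When the mark lines up with a button's scale line, this point lies over that button's centre.
- red_button: Red round button, 22 mm across, 16 mm tall (its top 36 mm above the bench), fixed; origin at the centre of its underside. The long scale line just inside it, pointing at its centre, is the target line. Which of the four places holds red changes from run to run.
- blue_button: Blue button like the red one, at another long line: not the target.
- yellow_button: Yellow button like the red one, at another long line: not the target.
- green_button: Green button like the red one, at another long line: not the target.
- post_fl (a point): Centre of the top of a brass finger post fixed on the dial, 45 degrees anticlockwise (seen from above) from the white mark: 14 mm across, 30 mm tall above the dial's top (its top 76 mm above the bench), 82 mm from the axle.
- post_nl (a point): Centre of the top of a brass finger post fixed on the dial, 135 degrees anticlockwise (seen from above) from the white mark: 14 mm across, 30 mm tall above the dial's top (its top 76 mm above the bench), 82 mm from the axle.
- post_nr (a point): Centre of the top of a brass finger post fixed on the dial, 135 degrees clockwise (seen from above) from the white mark: 14 mm across, 30 mm tall above the dial's top (its top 76 mm above the bench), 82 mm from the axle.
- post_fr (a point): Centre of the top of a brass finger post fixed on the dial, 45 degrees clockwise (seen from above) from the white mark: 14 mm across, 30 mm tall above the dial's top (its top 76 mm above the bench), 82 mm from the axle.
- stake: Bystander: loose small steel stake standing on a near corner of the bed, 26 mm across, 47 mm tall; origin under its centre.
- tack_tin: Bystander: loose small copper tin standing on the other near corner of the bed, 34 mm across, 30 mm tall; origin under its centre.
- punch_a: Bystander: loose steel chasing punch lying beside the bed on its -y side, about 103 mm long, 14 mm thick; origin on its underside near the middle.
- punch_b: Bystander: loose steel chasing punch lying beside the bed on its +y side, about 103 mm long, 17 mm thick; origin on its underside near the middle.
- hammer: Bystander: loose hammer with a wooden handle lying on the bench to the right (-y); origin on its underside.
- mallet: Bystander: loose brass-headed mallet, about 240 mm long, 44 mm tall, lying on the bench to the left (+y); origin on its underside.
- battery: Bystander: loose black and yellow battery pack, 120 x 75 x 64 mm, on the bench to the left (+y); origin under its centre.

How it is judged:
By the outcome, as a careful person would: the job done as asked, in the order asked, and still so for the second after the job is handed in, with the robot touching nothing.
It also fails if it takes over 45 s, if anything falls off the work surface, if the arm or the gripper's body presses on something with over 40 N, if the wrist force passes 120 N, or if a joint passes its speed limit or range.

## Working session

There is one attempt and no reset: what is moved stays moved. The work goes in short steps, Python scripts to look and compute and a tool call to move; the robot and the scene stay as the last step left them, time stands still between calls to the robot, and variables do not carry over. Pictures are saved under pics/ and viewed, and the job is handed in when it is done.

Besides the shell and the picture viewer there is one more tool, called after "Request:" as a command line: name --argument value ..., lists and objects as JSON in quotes. send_rows: Moves the arm, as the interface text tells. Its arguments: {"type":"object","properties":{"motion":{"type":"array"}},"required":["motion"]}

```bash
ls; mkdir -p pics
python3 - <<'E'
from bench import r, read_camera
import cv2
s=r.state();print(s)
for n in ["scene","side","wrist"]:
    c=read_camera(n);cv2.imwrite(f"pics/{n}0.png",c["frame"][:,:,::-1])
    print(n,c["fovy"],c["cx"],c["cy"],c["k1"],c["origin"],c["rotation"])
E
```

```text
pics
{'t': 0.0, 'qpos': array([ 1.16659477e+00,  1.31186288e-01,  1.48930635e+00,  2.67890830e-06,
        1.52301288e+00, -8.54200364e-02]), 'joint_velocities': array([ 0.00010749, -0.00118662, -0.00088043, -0.00114086,  0.00102467,
        0.00219378]), 'joint_efforts': array([-1.99151182e-03, -5.69406009e+01, -5.00541580e+01, -2.73680489e-04,
        1.51780603e-02, -1.84620848e-05]), 'ee_pos': array([187.81077191, 569.2499332 , 230.21457775]), 'ee_rot': array([ 2.5450661 ,  1.8401267 , -0.00257762]), 'force': array([ 0.82974876, -0.30616535, -0.1295296 ]), 'moment': array([ 0.02970802, -0.02831257, -0.04324772]), 'gripper_width': 0.9969193807464812}
scene 42.8790545933814 309.229780089715 196.0334751968985 0.04195547705063748 [1014.60948186  827.03431021 1043.24596662] [-0.65725772 -2.66328226  1.09305371]
side 57.09354463851169 323.185384339787 198.90030726121907 -0.018584832455258916 [ 358.75436577 -581.2496027   839.41387407] [-2.4255419   0.4334134  -0.16048398]
wrist 58.767579163286335 323.93512265708176 198.71013086953982 -0.011994463013137776 [113.0961653  593.29811724 372.17015603] [2.33289717 1.68821394 0.26051397]
```

View pics/scene0.png

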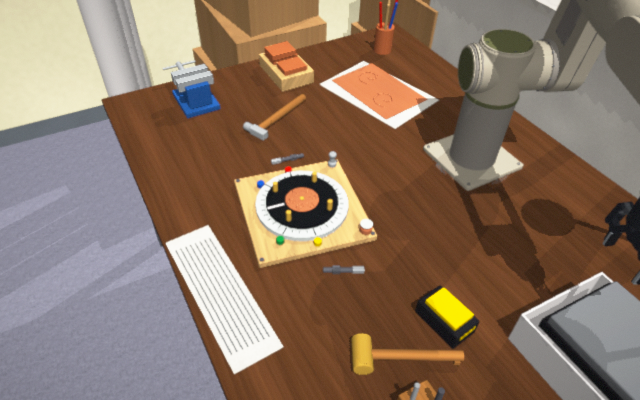

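View pics/side0.png

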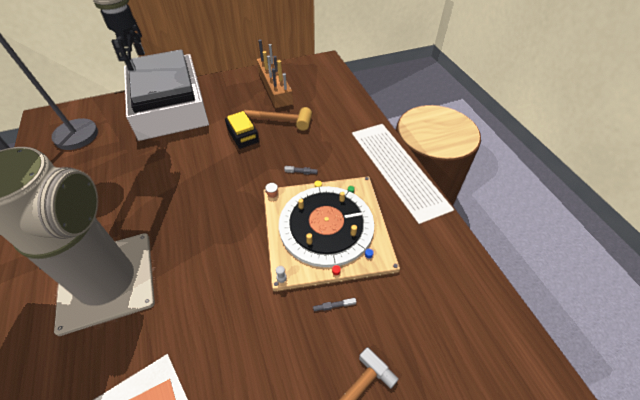

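View pics/wrist0.png

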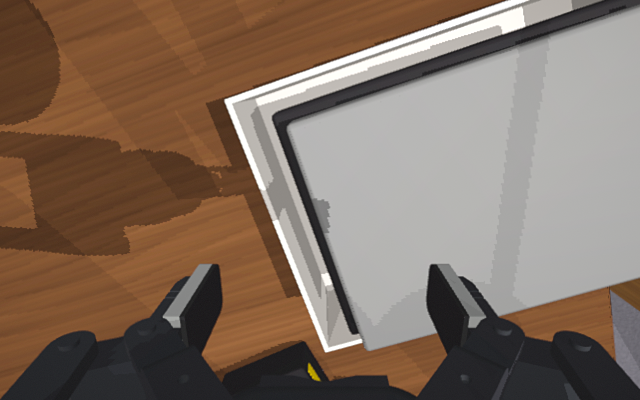

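Red is at the bed's −y side (side view px ~336,270). The mark points roughly along +x (px ~355,215), so about 90° or more clockwise is needed. Next I measure.

```bash
cat > h.py <<'E'
import numpy as np, cv2
from scipy.spatial.transform import Rotation as R
from bench import r, read_camera
def K(c):
    f=200/np.tan(np.radians(c["fovy"]/2)); return np.array([[f,0,c["cx"]],[0,f,c["cy"]],[0,0,1.]])
def plane(c,px,z):
    p=cv2.undistortPoints(np.array(px,float).reshape(-1,1,2),K(c),np.array([c["k1"],0,0,0.])).reshape(-1,2)
    d=R.from_rotvec(c["rotation"]).apply(np.c_[p,np.ones(len(p))]); o=np.array(c["origin"])
    return o+d*((z-o[2])/d[:,2])[:,None]
def proj(c,P):
    q=R.from_rotvec(c["rotation"]).inv().apply(np.atleast_2d(P)-c["origin"])
    s=q[:,:2]/q[:,2:]; s=s*(1+c["k1"]*(s**2).sum(1))[:,None]; k=K(c); return s*k[0,0]+[c["cx"],c["cy"]]
def blobs(m,amin=8):
    n,l,st,ce=cv2.connectedComponentsWithStats(m.astype(np.uint8)); return [(int(st[i,4]),ce[i]) for i in range(1,n) if st[i,4]>=amin]
rng={"red":((0,4),170,120),"yel":((26,33),180,150),"grn":((50,80),120,60),"blu":((105,125),150,100)}
def buttons(c,roi):
    hsv=cv2.cvtColor(c["frame"],cv2.COLOR_RGB2HSV); x0,y0,x1,y1=roi
    out={}
    for k,((a,b),s,v) in rng.items():
        m=(hsv[...,0]>=a)&(hsv[...,0]<=b)&(hsv[...,1]>s)&(hsv[...,2]>v)
        mm=np.zeros_like(m);mm[y0:y1,x0:x1]=m[y0:y1,x0:x1]
        out[k]=[(a,ce.round(1),plane(c,[ce],30)[0].round(1)) for a,ce in blobs(mm)]
    return out
E
python3 - <<'E'
from h import *
for n,roi in [("scene",(225,150,385,270)),("side",(255,165,410,295))]:
    c=read_camera(n); x0,y0,x1,y1=roi
    print(n)
    for k,v in buttons(c,roi).items(): print(k,v)
    im=cv2.resize(c["frame"][y0:y1,x0:x1],None,fx=5,fy=5,interpolation=cv2.INTER_CUBIC)
    cv2.imwrite(f"pics/{n}z.png",im[:600,:800,::-1])
E
```

```text
scene
red [(27, array([287.6, 168.6]), array([ 543.9, -187.6,   30. ]))]
yel [(39, array([317.4, 240.4]), array([597. ,  94.9,  30. ]))]
grn [(54, array([279.7, 239.6]), array([682. ,  47.7,  30. ]))]
blu [(29, array([260.1, 183.5]), array([ 641.8, -166.8,   30. ]))]
side
red [(60, array([335.8, 269.8]), array([ 542.7, -184.9,   30. ]))]
yel []
grn [(27, array([350.9, 188.6]), array([680.9,  45.3,  30. ]))]
blu [(55, array([368.5, 253.1]), array([ 638.2, -169.5,   30. ]))]
```

```bash
ls pics
```

```text
scene0.png
scenez.png
side0.png
sidez.png
wrist0.png
```

View pics/sidez.png

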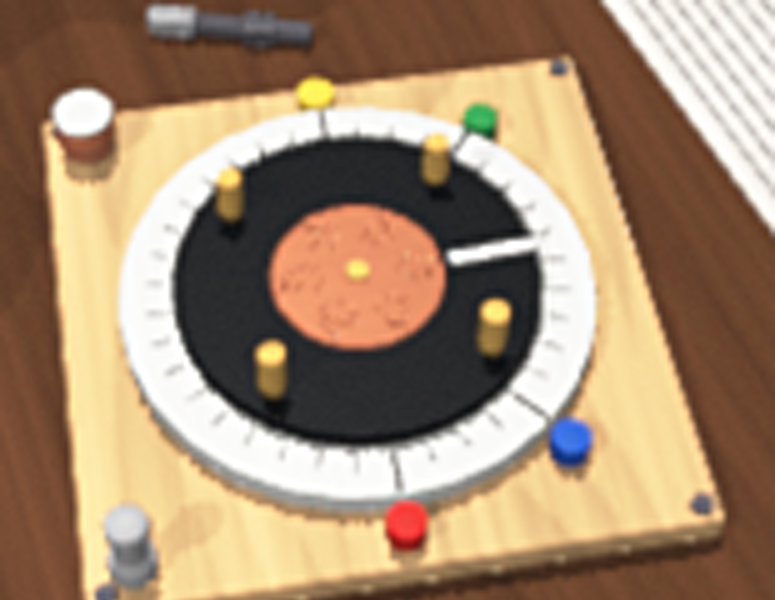

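View pics/scenez.png

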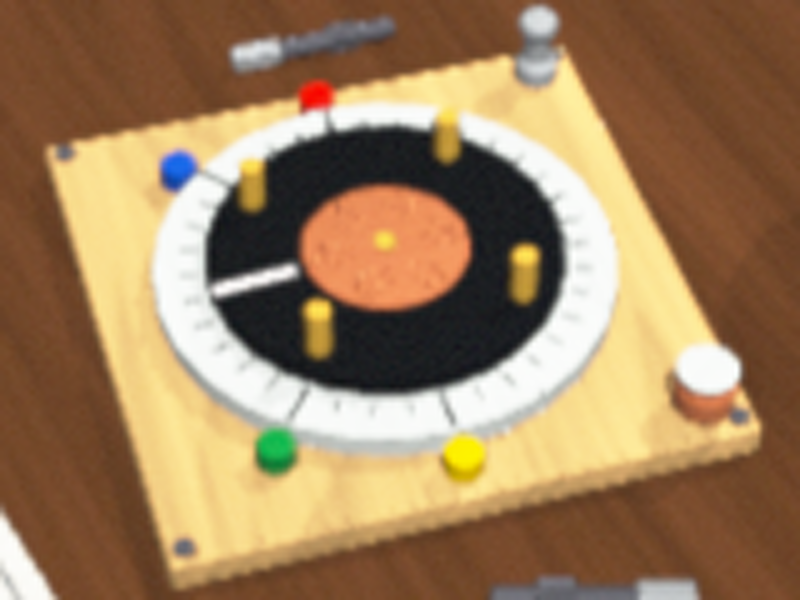

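Both views agree: the red button is opposite yellow, and the mark points near bed 0°. Now the centre, mark and posts.

```bash
cat >> h.py <<'E'
def largest(m,roi):
    x0,y0,x1,y1=roi; mm=np.zeros(m.shape,np.uint8); mm[y0:y1,x0:x1]=m[y0:y1,x0:x1]; return mm
ROI={"scene":(225,150,385,270),"side":(255,165,410,295)}
def rosette(c,n):
    hsv=cv2.cvtColor(c["frame"],cv2.COLOR_RGB2HSV)
    m=largest((hsv[...,0]>=3)&(hsv[...,0]<=13)&(hsv[...,1]>110)&(hsv[...,2]>170),ROI[n])
    cs,_=cv2.findContours(m,cv2.RETR_EXTERNAL,cv2.CHAIN_APPROX_NONE); k=max(cs,key=cv2.contourArea)
    w=plane(c,k.reshape(-1,2),46.)
    (x,y),rad=cv2.minEnclosingCircle(w[:,:2].astype(np.float32)); return w[:,:2].mean(0),rad
def mark(c,C):
    # white pixels with world radius 54..96 on z=46
    v,u=np.mgrid[0:400,0:640]; w=plane(c,np.c_[u.ravel(),v.ravel()],46.)[:,:2]-C
    rr=np.hypot(*w.T); hsv=cv2.cvtColor(c["frame"],cv2.COLOR_RGB2HSV).reshape(-1,3)
    m=(rr>54)&(rr<93)&(hsv[:,1]<60)&(hsv[:,2]>130)
    a=np.arctan2(w[m,1],w[m,0]); n=m.sum(); mu=np.angle(np.exp(1j*a).mean()); return np.degrees(mu),n,np.degrees(np.std(np.angle(np.exp(1j*(a-mu)))))
E
python3 - <<'E'
from h import *
C0=np.array([570.,-46])
for n in ["scene","side"]:
    c=read_camera(n); C,rad=rosette(c,n); print(n,C,rad,mark(c,C),mark(c,C0))
    B=buttons(c,ROI[n])
    for k in B:
        for b in B[k]:
            d=b[2][:2]-C; print(k,np.hypot(*d),np.degrees(np.arctan2(d[1],d[0])))
    hsv=cv2.cvtColor(c["frame"],cv2.COLOR_RGB2HSV)
    m=largest((hsv[...,0]>=16)&(hsv[...,0]<=25)&(hsv[...,1]>170)&(hsv[...,2]>110),ROI[n])
    for a,ce in blobs(m,10):
        p=plane(c,[ce],61)[0][:2]; d=p-C; print("post",a,ce.round(1),p.round(1),np.hypot(*d).round(1),np.degrees(np.arctan2(d[1],d[0])).round(1))
E
```

```text
scene [570.90458925 -42.52086258] 46.369659423828125 (np.float64(-8.078257851535236), np.int64(43), np.float64(2.551778636454571)) (np.float64(-6.58498528006244), np.int64(43), np.float64(16.36215864285134))
red 147.5710132654131 -100.54419244710739
yel 139.87660252313074 79.24788934685445
grn 143.3336201696656 39.06076892726198
blu 143.078521325228 -60.29727210873747
post 28 [313.9 177.9] [509.9 -87.2] 75.6 -143.8
post 33 [275.2 186.9] [ 621.8 -104.9] 80.5 -50.8
post 43 [329.6 204.1] [520.9  22. ] 81.7 127.8
post 48 [288.2 214.9] [636.2   6.1] 81.4 36.6
post 21 [317.1 244.1] [616.2 127.6] 176.1 75.1
side [569.94941591 -44.89685597] 46.1375846862793 (np.float64(-7.459280173666606), np.int64(41), np.float64(2.2394739581438428)) (np.float64(-6.588467024516968), np.int64(41), np.float64(2.246418579480028))
red 142.57054444843266 -101.10059560065136
grn 142.98777897633593 39.109254978275374
blu 142.07070680540272 -61.28855445687767
```

```bash
cat >> h.py <<'E'
def togo(P,az):
    s=r.state(); T=R.from_rotvec(s["ee_rot"]); a=np.radians(az)
    x=[np.cos(a),np.sin(a),0]; z=[0,0,-1]; y=np.cross(z,x); G=R.from_matrix(np.c_[x,y,z])
    print("t",s["t"],"pos",s["ee_pos"].round(1),"f",s["force"].round(1),"w",round(s["gripper_width"],2),"x az",np.degrees(np.arctan2(*T.as_matrix()[[1,0],0])).round(1))
    print("shift m",(T.inv().apply(np.array(P)-s["ee_pos"])/1000).round(4),"turn",(T.inv()*G).as_rotvec().round(4))
E
python3 - <<'E'
from h import *
togo([635.5,5.5,180],127.3)
E
```

```text
t 0.35 pos [188.  569.7 231.1] f [-0.1 -0.5  0. ] w 1.0 x az 71.7
shift m [-0.3955  0.6018  0.0512] turn [-3.000e-04  3.000e-04 -9.698e-01]
```

Request:
send_rows --motion '[[[-0.018, 0.027, 0], [0, 0, -0.1], 0.7], [[-0.036, 0.055, 0], [0, 0, -0.2], 0.45], [[-0.055, 0.083, 0], [0, 0, -0.3], 0.45], [[-0.073, 0.111, 0], [0, 0, -0.4], 0.45], [[-0.091, 0.139, 0], [0, 0, -0.5], 0.45], [[-0.11, 0.167, 0], [0, 0, -0.6], 0.45], [[-0.128, 0.195, 0], [0, 0, -0.7], 0.45], [[-0.14, 0.213, 0], [0, 0, -0.8], 0.45]]'

```text
t: 1.02
ee_pos: [348.0, 367.9, 231.5]
ee_rot: [1.623, 2.689, 0.0]
force: [0.2, 0.1, 0.2]
gripper_width: 0.453
```

```bash
python3 -c "
from h import *
togo([635.5,5.5,180],127.3)"
```

```text
t 1.0167 pos [348.  367.9 231.5] f [0.2 0.1 0.2] w 0.45 x az 117.8
shift m [-0.4546  0.0854  0.0519] turn [ 0.0006  0.0008 -0.166 ]
```

Request:
send_rows --motion '[[[-0.035, 0.007, 0.005], [0, 0, -0.03], 0.45], [[-0.07, 0.013, 0.01], [0, 0, -0.06], 0.45], [[-0.105, 0.02, 0.015], [0, 0, -0.09], 0.45], [[-0.14, 0.026, 0.02], [0, 0, -0.12], 0.45], [[-0.175, 0.033, 0.025], [0, 0, -0.14], 0.45], [[-0.21, 0.039, 0.03], [0, 0, -0.17], 0.45], [[-0.245, 0.046, 0.04], [0, 0, -0.17], 0.45], [[-0.27, 0.05, 0.05], [0, 0, -0.17], 0.45]]'

```text
t: 1.68
ee_pos: [517.6, 151.4, 181.5]
ee_rot: [1.395, 2.813, 0.001]
force: [-0.5, 1.6, 0.2]
gripper_width: 0.448
```

```bash
python3 -c "
from h import *
togo([635.5,5.5,130],127.3)"
```

```text
t 1.6833 pos [517.6 151.4 181.5] f [-0.5  1.6  0.2] w 0.45 x az 127.2
shift m [-0.1874  0.0055  0.0518] turn [ 0.0013  0.0013 -0.0009]
```

Request:
send_rows --motion '[[[-0.03, 0.001, 0], [0, 0, 0], 0.45], [[-0.06, 0.002, 0.0], [0, 0, 0], 0.45], [[-0.09, 0.003, 0.01], [0, 0, 0], 0.45], [[-0.12, 0.004, 0.02], [0, 0, 0], 0.45], [[-0.15, 0.005, 0.03], [0, 0, 0], 0.45], [[-0.175, 0.0055, 0.045], [0, 0, 0], 0.45], [[-0.187, 0.0055, 0.052], [0, 0, 0], 0.45], [[-0.187, 0.0055, 0.052], [0, 0, 0], 0.45]]'

```text
t: 2.35
ee_pos: [632.9, 6.3, 126.6]
ee_rot: [-1.396, -2.811, 0.003]
force: [0.3, 0.2, 0.8]
gripper_width: 0.449
```

```bash
python3 -c "
from h import *
togo([635.5,5.5,53],127.3)
c=read_camera('wrist');cv2.imwrite('pics/w1.png',c['frame'][:,:,::-1])
c=read_camera('side');cv2.imwrite('pics/s1.png',cv2.resize(c['frame'][140:300,240:420],None,fx=4,fy=4)[:600,:800,::-1])"
```

```text
t 2.35 pos [632.9   6.3 126.6] f [0.3 0.2 0.8] w 0.45 x az 127.2
shift m [-0.0023  0.0018  0.0736] turn [-0.003  -0.002  -0.0024]
```

View pics/w1.png

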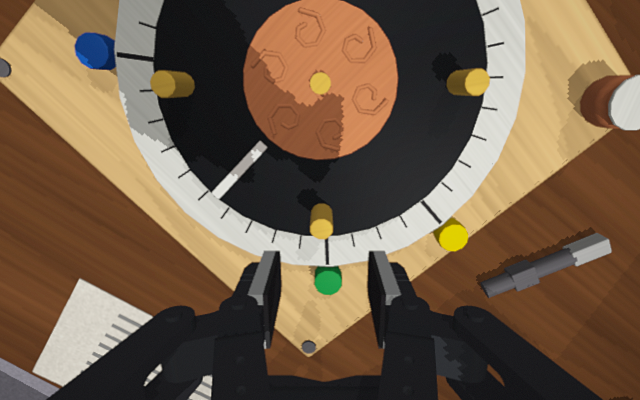

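View pics/s1.png

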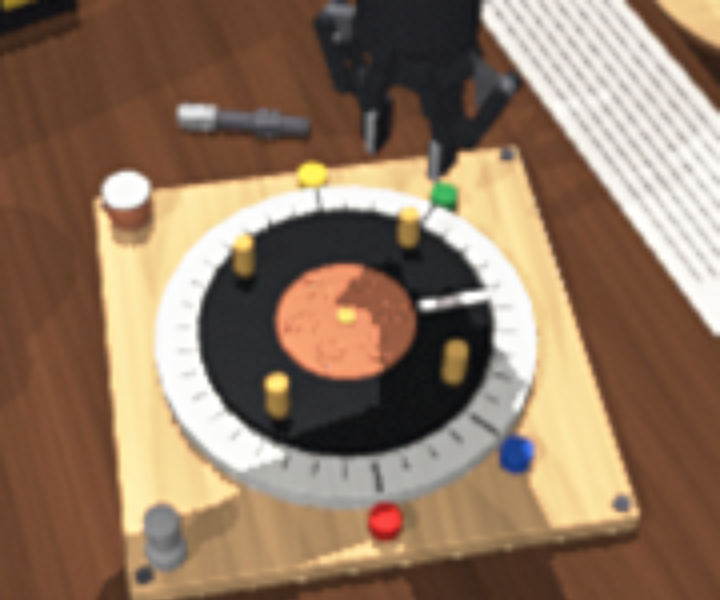

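Post_fl (wrist px 322,222) lies centred between the fingertips (272 and 378). The camera tilt accounts for its row. Descending to straddle it.

Request:
send_rows --motion '[[[-0.001, 0.001, 0.015], [0, 0, 0], 0.45], [[-0.002, 0.002, 0.03], [0, 0, 0], 0.45], [[-0.002, 0.002, 0.045], [0, 0, 0], 0.45], [[-0.002, 0.002, 0.06], [0, 0, 0], 0.45], [[-0.002, 0.002, 0.068], [0, 0, 0], 0.45], [[-0.002, 0.002, 0.073], [0, 0, 0], 0.45], [[-0.002, 0.002, 0.073], [0, 0, 0], 0.45]]'

```text
t: 3.03
ee_pos: [635.2, 8.9, 55.1]
ee_rot: [-1.392, -2.814, 0.001]
force: [0.5, 0.3, -0.2]
gripper_width: 0.451
```

```bash
python3 -c "
from h import *
togo([635.5,5.5,53],127.3)
c=read_camera('wrist');cv2.imwrite('pics/w2.png',c['frame'][:,:,::-1])
C=np.array([570,-44.5])
print(mark(c,C))
for n in ['side','scene']: print(mark(read_camera(n),C))"
```

```text
t 3.0333 pos [635.2   8.9  55.1] f [ 0.5  0.3 -0.2] w 0.45 x az 127.4
shift m [-0.0029 -0.0018  0.0021] turn [-0.0015 -0.0015  0.001 ]
(np.float64(-7.0762257707816225), np.int64(1122), np.float64(1.4119314536004868))
(np.float64(-5.619738901124364), np.int64(34), np.float64(8.851749410868752))
(np.float64(11.634644429066899), np.int64(23), np.float64(24.009067835736193))
```

View pics/w2.png

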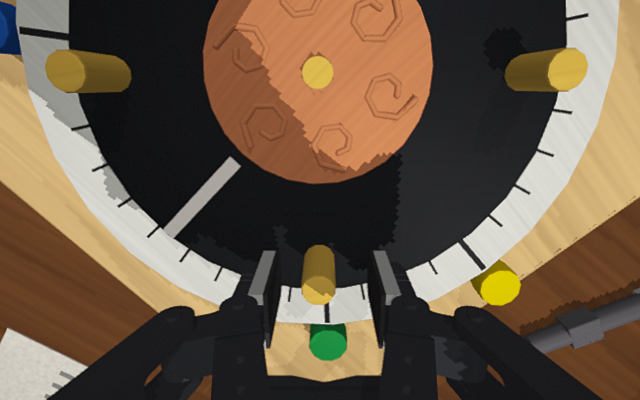

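The post (px 318,275) sits between the pads with clearance on both sides. Pushing clockwise in 24° arcs.

Request:
send_rows --motion '[[[-0.0043, -0.0001, 0], [0, 0, 0.052], 0.45], [[-0.0087, -0.0005, 0], [0, 0, 0.105], 0.45], [[-0.013, -0.001, 0], [0, 0, 0.157], 0.45], [[-0.0173, -0.0018, 0], [0, 0, 0.209], 0.45], [[-0.0215, -0.0028, 0], [0, 0, 0.262], 0.45], [[-0.0256, -0.0041, 0], [0, 0, 0.314], 0.45], [[-0.0297, -0.0055, 0], [0, 0, 0.367], 0.45], [[-0.0338, -0.0072, 0], [0, 0, 0.419], 0.45]]'

```text
t: 3.85
ee_pos: [651.9, -22.6, 57.7]
ee_rot: [1.952, 2.461, 0.003]
force: [0.1, 3.9, 0.3]
gripper_width: 0.454
```

```bash
cat >> h.py <<'E'
def look(name,C=np.array([570,-44.5])):
    s=r.state(); d=s["ee_pos"][:2]-C; T=R.from_rotvec(s["ee_rot"]).as_matrix()
    print("t",round(s["t"],2),s["ee_pos"].round(1),"rad",np.hypot(*d).round(1),"az",np.degrees(np.arctan2(d[1],d[0])).round(1),"x az",np.degrees(np.arctan2(T[1,0],T[0,0])).round(1),"f",s["force"].round(1))
    c=read_camera('wrist');cv2.imwrite(f'pics/{name}.png',c['frame'][:,:,::-1]); print("mark",mark(c,C))
E
python3 -c "
from h import *
look('w3')"
```

```text
t 3.85 [651.9 -22.6  57.7] rad 84.8 az 15.0 x az 103.2 f [0.1 3.9 0.3]
mark (np.float64(-21.51233812708309), np.int64(1048), np.float64(1.4174689122569177))
```

View pics/w3.png

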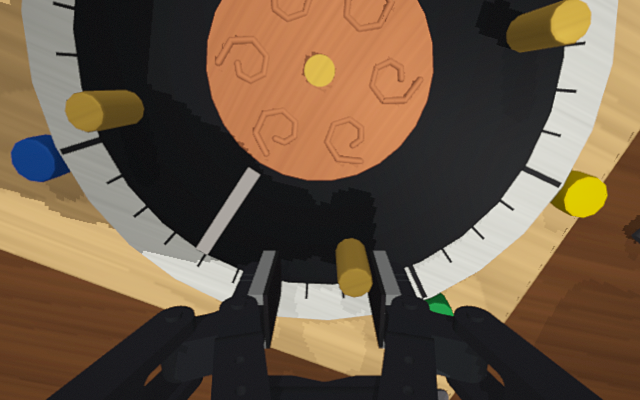

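Request:
send_rows --motion '[[[-0.0043, -0.0001, 0.001], [0, 0, 0.052], 0.45], [[-0.0087, -0.0005, 0.002], [0, 0, 0.105], 0.45], [[-0.013, -0.001, 0.002], [0, 0, 0.157], 0.45], [[-0.0173, -0.0018, 0.002], [0, 0, 0.209], 0.45], [[-0.0215, -0.0028, 0.002], [0, 0, 0.262], 0.45], [[-0.0256, -0.0041, 0.002], [0, 0, 0.314], 0.45], [[-0.0297, -0.0055, 0.002], [0, 0, 0.367], 0.45], [[-0.0338, -0.0072, 0.002], [0, 0, 0.419], 0.45]]'

```text
t: 4.57
ee_pos: [653.2, -57.2, 55.8]
ee_rot: [2.419, 2.002, 0.004]
force: [3.1, 2.8, -0.6]
gripper_width: 0.446
```

```bash
python3 -c "
from h import *
look('w4')"
```

```text
t 4.57 [653.2 -57.2  55.8] rad 84.2 az -8.7 x az 79.2 f [ 3.1  2.8 -0.6]
mark (np.float64(-45.531050426210605), np.int64(1097), np.float64(1.4663822327980287))
```

Request:
send_rows --motion '[[[-0.0043, -0.0001, 0.001], [0, 0, 0.052], 0.45], [[-0.0087, -0.0005, 0.001], [0, 0, 0.105], 0.45], [[-0.013, -0.001, 0.001], [0, 0, 0.157], 0.45], [[-0.0173, -0.0018, 0.001], [0, 0, 0.209], 0.45], [[-0.0215, -0.0028, 0.001], [0, 0, 0.262], 0.45], [[-0.0256, -0.0041, 0.001], [0, 0, 0.314], 0.45], [[-0.0297, -0.0055, 0.001], [0, 0, 0.367], 0.45], [[-0.0338, -0.0072, 0.001], [0, 0, 0.419], 0.45]]'

```text
t: 5.28
ee_pos: [640.0, -89.5, 54.8]
ee_rot: [2.781, 1.457, 0.005]
force: [5.0, 1.4, -1.0]
gripper_width: 0.449
```

```bash
python3 -c "
from h import *
look('w5')"
```

```text
t 5.28 [640.  -89.5  54.8] rad 83.2 az -32.7 x az 55.3 f [ 5.   1.4 -1. ]
mark (np.float64(-69.8992954516287), np.int64(1145), np.float64(1.5039267551420095))
```

View pics/w5.png

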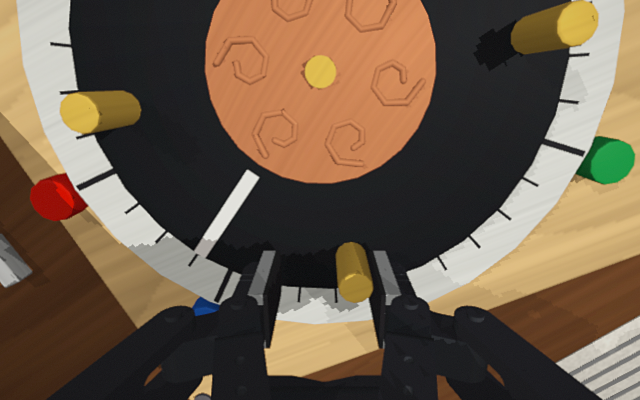

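Request:
send_rows --motion '[[[-0.0043, -0.0001, 0], [0, 0, 0.052], 0.45], [[-0.0087, -0.0005, 0], [0, 0, 0.105], 0.45], [[-0.013, -0.001, 0], [0, 0, 0.157], 0.45], [[-0.0173, -0.0018, 0], [0, 0, 0.209], 0.45], [[-0.0215, -0.0028, 0], [0, 0, 0.262], 0.45], [[-0.0256, -0.0041, 0], [0, 0, 0.314], 0.45], [[-0.0297, -0.0055, 0], [0, 0, 0.367], 0.45], [[-0.0338, -0.0072, 0], [0, 0, 0.419], 0.45]]'

```text
t: 6.0
ee_pos: [614.7, -113.6, 54.6]
ee_rot: [3.023, 0.847, 0.005]
force: [3.8, 0.3, -0.9]
gripper_width: 0.45
```

```bash
cat >> h.py <<'E'
def fine():
    c=read_camera('wrist'); ROI['wrist']=(0,0,640,400); C,rad=rosette(c,'wrist')
    for CC in (C,np.array([570,-44.5])):
        m=mark(c,CC)[0]; hsv=cv2.cvtColor(c["frame"],cv2.COLOR_RGB2HSV)
        v,u=np.mgrid[0:400,0:640]; px=np.c_[u.ravel(),v.ravel()]; h=hsv.reshape(-1,3)
        w=plane(c,px,36.)[:,:2]-CC; rr=np.hypot(*w.T); a=np.degrees(np.arctan2(w[:,1],w[:,0]))
        k=(rr>112)&(rr<126)&(abs(a+100.6)<4)&(h[:,2]<80); 
        b=max(buttons(c,(0,0,640,400))['red'],key=lambda t:t[0]); d=plane(c,[b[1]],33)[0][:2]-CC
        print("C",CC,rad,"mark",m,"line",a[k].mean(),a[k].std(),k.sum(),"red px",b[:2],np.hypot(*d),np.degrees(np.arctan2(d[1],d[0])))
E
python3 -c "
from h import *
look('w6');fine()"
```

```text
t 6.0 [ 614.7 -113.6   54.6] rad 82.2 az -57.1 x az 31.3 f [ 3.8  0.3 -0.9]
mark (np.float64(-94.44381039776563), np.int64(1150), np.float64(1.5021142921703388))
C [571.58233929 -43.8340089 ] 45.955169677734375 mark -96.53605533408636 line -101.50470682663925 0.3163967128931125 112 red px (1306, array([142.9, 285.8])) 141.74199202896983 -101.68457346100072
C [570.  -44.5] 45.955169677734375 mark -95.31648870693769 line -100.81813187237441 0.3149436123959179 104 red px (1306, array([142.9, 285.8])) 140.77644913303126 -101.1087953947197
```

View pics/w6.png

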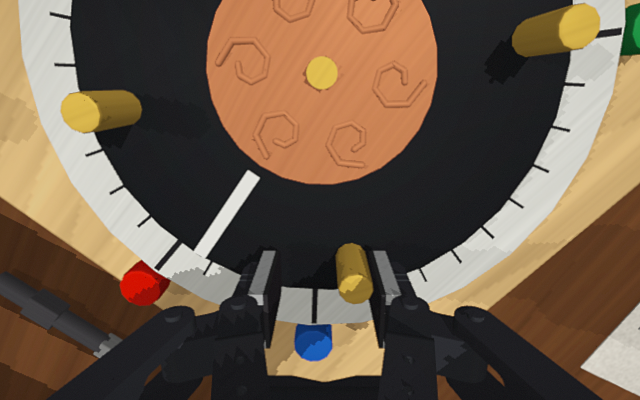

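Request:
send_rows --motion '[[[-0.0014, 0, 0], [0, 0, 0.018], 0.45], [[-0.0029, 0, 0], [0, 0, 0.035], 0.45], [[-0.0043, -0.0001, 0], [0, 0, 0.052], 0.45], [[-0.0051, -0.0002, 0], [0, 0, 0.061], 0.45], [[-0.0051, -0.0002, 0], [0, 0, 0.061], 0.45], [[-0.0051, -0.0002, 0], [0, 0, 0.061], 0.45]]'

```text
t: 6.6
ee_pos: [609.0, -115.8, 53.5]
ee_rot: [3.049, 0.755, 0.001]
force: [2.8, 0.8, 2.7]
gripper_width: 0.45
```

```bash
python3 -c "
from h import *
look('w7');fine();fine()"
```

```text
t 6.6 [ 609.  -115.8   53.5] rad 81.3 az -61.3 x az 27.8 f [2.8 0.8 2.7]
mark (np.float64(-98.67185268451509), np.int64(1165), np.float64(1.5052789603056294))
C [571.00951721 -44.59459976] 45.933284759521484 mark -99.48963506471974 line -101.30481987441108 0.33372054636676063 109 red px (1102, array([154.4, 295.5])) 140.84620150120307 -101.92555580818293
C [570.  -44.5] 45.933284759521484 mark -98.67365712429044 line -100.81694055822292 0.3346158320902623 108 red px (1102, array([154.4, 295.5])) 140.73375700474554 -101.51546794197515
C [571.02574885 -44.61160918] 45.984413146972656 mark -99.51272288953096 line -101.29825254353374 0.31483354137909136 104 red px (1095, array([154.4, 295.6])) 140.8435266625725 -101.9321841315814
C [570.  -44.5] 45.984413146972656 mark -98.68332997410802 line -100.80127521407672 0.3165890991240476 103 red px (1095, array([154.4, 295.6])) 140.7443913763119 -101.51423589034326
```

View pics/w7.png

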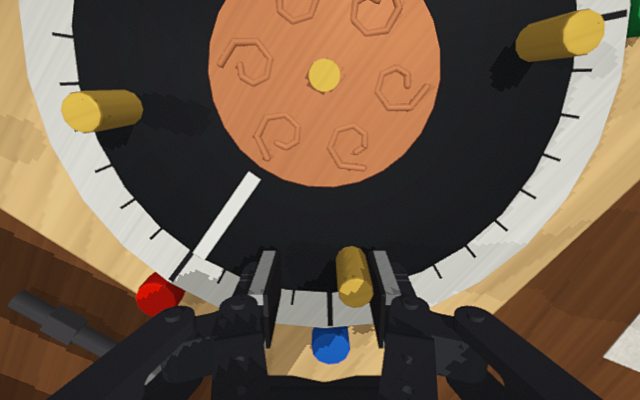

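Request:
send_rows --motion '[[[-0.001, 0, 0], [0, 0, 0.012], 0.45], [[-0.002, 0, 0], [0, 0, 0.024], 0.45], [[-0.0026, -0.0001, 0], [0, 0, 0.031], 0.45], [[-0.0026, -0.0001, 0], [0, 0, 0.031], 0.45], [[-0.0026, -0.0001, 0], [0, 0, 0.031], 0.45]]'

```text
t: 7.17
ee_pos: [606.3, -117.0, 53.2]
ee_rot: [3.061, 0.707, -0.0]
force: [2.7, 1.6, 1.3]
gripper_width: 0.449
```

```bash
python3 -c "
from h import *
look('w8');fine();togo([604.9,-119,53],27)"
```

```text
t 7.17 [ 606.3 -117.    53.2] rad 81.0 az -63.4 x az 26.0 f [2.7 1.6 1.3]
mark (np.float64(-100.80930911397991), np.int64(1172), np.float64(1.510282968372927))
C [571.18969571 -43.94773901] 45.96228790283203 mark -101.68010903825021 line -101.30676557880628 0.3382606112463175 116 red px (817, array([160.6, 298.1])) 140.7361416581701 -102.57175932667843
C [570.  -44.5] 45.96228790283203 mark -100.82116400255971 line -100.79281521539494 0.3406503964524404 111 red px (817, array([160.6, 298.1])) 139.94204150129752 -102.14555805727508
t 7.2667 pos [ 606.2 -116.9   53.1] f [3.3 0.6 1.2] w 0.45 x az 26.0
shift m [-0.0021  0.0013  0.0001] turn [-0.0001  0.0004 -0.0172]
```

View pics/w8.png

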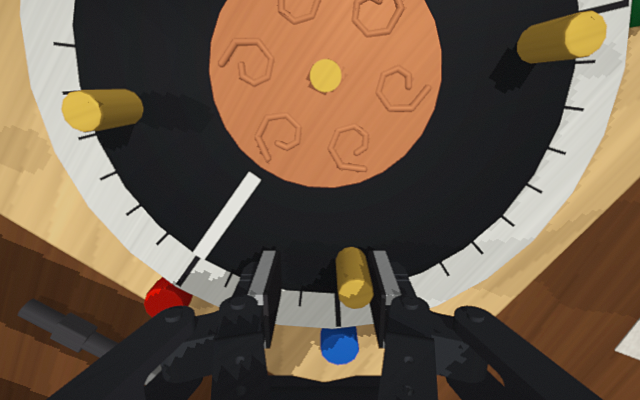

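The mark now meets the red line to within about 0.3° (both near px 193,262). Next I ease the finger off the post and lift.

Request:
send_rows --motion '[[[0.004, 0, 0], [0, 0, 0], 0.45], [[0.008, 0, 0], [0, 0, 0], 0.45], [[0.01, 0, 0], [0, 0, 0], 0.45], [[0.01, 0, -0.01], [0, 0, 0], 0.45], [[0.01, 0, -0.03], [0, 0, 0], 0.45], [[0.01, 0, -0.055], [0, 0, 0], 0.45], [[0.01, 0, -0.085], [0, 0, 0], 0.45], [[0.01, 0, -0.12], [0, 0, 0], 0.45]]'

```text
t: 7.93
ee_pos: [614.1, -112.1, 173.3]
ee_rot: [-3.059, -0.707, 0.005]
force: [0.9, 0.6, 0.1]
gripper_width: 0.452
```

```bash
python3 -c "
from h import *
look('w9');fine()"
```

```text
t 7.93 [ 614.1 -112.1  173.3] rad 80.7 az -56.9 x az 26.0 f [0.9 0.6 0.1]
mark (np.float64(-100.8603487585382), np.int64(430), np.float64(1.5620732847901686))
C [569.29114925 -42.78729515] 45.90034484863281 mark -100.0838059074116 line -100.36317497801483 0.2203745535915593 30 red px (479, array([212.7, 212.9])) 141.79399162430826 -100.41509447021768
C [570.  -44.5] 45.90034484863281 mark -100.89061774430743 line -100.8597053295213 0.2186323670153954 27 red px (479, array([212.7, 212.9])) 140.24126423227352 -100.82642416141881
```

View pics/w9.png

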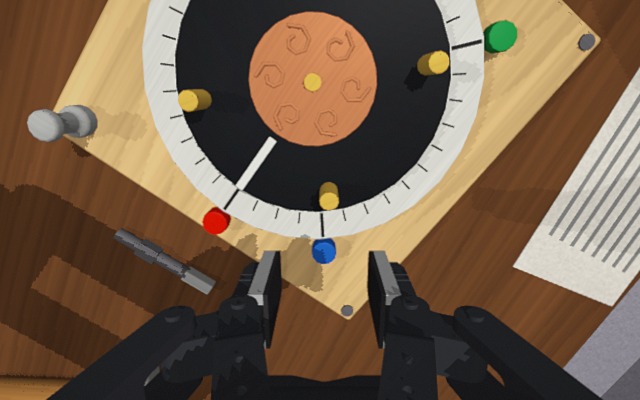

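Request:
send_rows --motion '[[[0, 0.01, -0.02], [0, 0, 0], 0.45], [[0, 0.02, -0.045], [0, 0, 0], 0.45], [[0, 0.035, -0.07], [0, 0, 0], 0.45], [[0, 0.05, -0.095], [0, 0, 0], 0.45], [[0, 0.065, -0.115], [0, 0, 0], 0.45], [[0, 0.08, -0.12], [0, 0, 0], 0.45], [[0, 0.08, -0.12], [0, 0, 0], 0.45], [[0, 0.08, -0.12], [0, 0, 0], 0.45]]'

```text
t: 8.7
ee_pos: [650.5, -184.9, 293.5]
ee_rot: [3.061, 0.705, 0.0]
force: [-0.3, 0.7, -1.1]
gripper_width: 0.449
```

```bash
python3 -c "
from h import *
look('w10');fine()
c=read_camera('scene');cv2.imwrite('pics/sc10.png',c['frame'][:,:,::-1]); print(mark(c,np.array([570.4,-44.])))
c=read_camera('side');print(mark(c,np.array([570,-44.9])));cv2.imwrite('pics/sd10.png',c['frame'][:,:,::-1])
print(r.state()['joint_velocities'].round(3))"
```

```text
t 8.7 [ 650.5 -184.9  293.5] rad 161.8 az -60.2 x az 26.0 f [-0.3  0.7 -1.1]
mark (np.float64(-101.02120660188307), np.int64(281), np.float64(1.6557912507298072))
C [577.73773372 -60.50185587] 45.10085678100586 mark -69.32199764314933 line nan nan 0 red px (286, array([239.3, 114.5])) 126.95787623351158 -105.45873342942845
C [570.  -44.5] 45.10085678100586 mark -101.00422534697292 line -100.81119639115326 0.19453054233468023 16 red px (286, array([239.3, 114.5])) 140.80723147581506 -100.6830045400204
(np.float64(-100.09637728234449), np.int64(32), np.float64(2.2239601921915044))
(np.float64(-101.03888157271861), np.int64(47), np.float64(2.123374837914408))
[-0.    -0.001 -0.004 -0.     0.001 -0.002]h.py:56: RuntimeWarning: Mean of empty slice.
  print("C",CC,rad,"mark",m,"line",a[k].mean(),a[k].std(),k.sum(),"red px",b[:2],np.hypot(*d),np.degrees(np.arctan2(d[1],d[0])))
  ret = ret.dtype.type(ret / rcount)
  ret = _var(a, axis=axis, dtype=dtype, out=out, ddof=ddof,
  arrmean = um.true_divide(arrmean, div, out=arrmean,
  ret = ret.dtype.type(ret / rcount)
```

View pics/sc10.png

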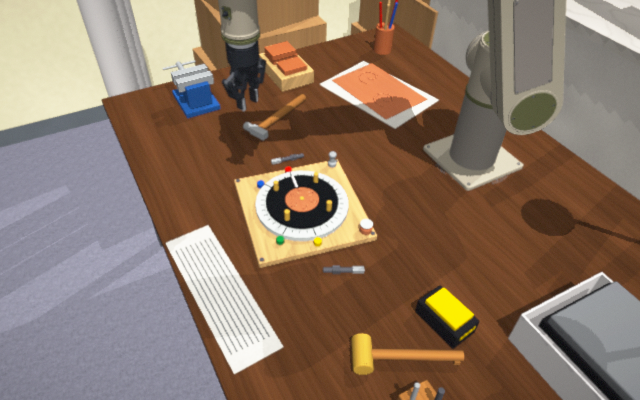

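View pics/w10.png

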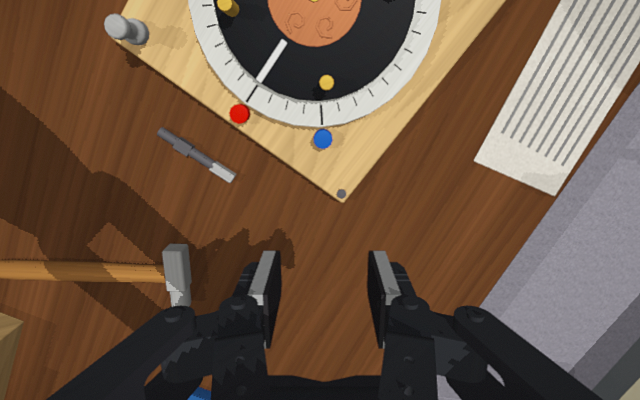

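The mark points straight at red, the bystanders are where they were, and the hand is clear. Handing in.

```bash
python3 -c "
from bench import r
print(r.close_job())"
```

```text
the job is handed in; nothing more can be done
None
```

The dial's white mark now lines up with the red button's scale line, and I've handed the job in. I set the half-open fingers either side of one post (`post_fl`) without gripping it. I pushed it clockwise through about 93° at roughly 3–5 N, backed the finger off the post, and lifted the hand clear. It took about 9 s.

**Alignment:** after lifting, the wrist camera put the mark at −100.9° to −101.0° and the red line at −100.8°. The red button read between −100.7° and −100.8°. The two fixed cameras gave the mark at −100.1° and −101.0°. I estimate the error is within about 0.5°.

**Bystanders:** in the final scene and wrist pictures, the loose tools and tins look to be where they started. I judged this by eye and did not measure it.

**Checks that disagreed:**
- Redoing the angles from the rosette's own centre shifted them by up to about 1°. The gap between mark and line stayed under 0.4°.
- In the last wrist picture that check failed because the rosette was cut off at the image edge, so I ignored it.
- Before lifting, the red button alone read about 1° off because a finger partly hid it. That gap disappeared once the hand was up.

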